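Make up two coaxial measuring kits

ROBOT

A 6-joint arm with a two-finger parallel gripper is mounted at the origin on the work surface. World frame = base frame: x ahead of the robot, y to its left, z up, the work surface at z = 0. Lengths are in m, angles in rad, forces in N, time in s.
With the tool pointing down it reaches from about 0.3 to 0.775 m from the base axis. Payload 14.6 kg.
Tool frame: the origin (TCP) lies on the centre line of the jaws, within the pads' length; the fingertips stand 19 mm ahead of it and the grasp point (between the pads) is the TCP; y points along the fingers, x is the direction in which the jaws open and shut, and the axes are right-handed (so a half turn about y gives the same grasp; the last joint's range is limited). The gripper opens to 94 mm and grips with 3 to 60 N. Pads are 16 mm wide; open, the fingers measure 119 mm over their backs; the gripper's body (75 mm by 177 mm) begins 78 mm behind the grasp point.
Start: joints at [1.147, 0.3, 1.521, -0, 1.321, -0.067], TCP at [0.192, 0.515, 0.224] pointing down, gripper open.
Joint ranges: [-3.03, 3.03], [-0.79, 2.21], [0.23, 2.52], [-1.04, 4.18], [0, 3.07], [-2.55, 2.55]. Speed limits (rad/s): [2.22, 2.22, 2.57, 3.14, 3.14, 3.14].

INTERFACE

Orientations are given as [roll, pitch, yaw] about the fixed x, y, z axes, in that order (R = Rz(yaw) Ry(pitch) Rx(roll)).
In Python, from station import ctrl, optics gives the robot as it stands.
- The arm moves only by the tool jog_arm, never from a script. Its argument "targets" is a list of rows, each a list of 3 entries, a list of its own where there are three numbers: the finger opening in cm, from 0 to 9.4, then the shift along the tool's x, y, z in cm, then the turn about the tool's y in rad. A call has 1 to 10 rows; each row is the pose to reach, as a shift and turn from the pose commanded when the call began, along the tool's axes at that moment; what a row does not reach only later rows make up. A row lasts 1/10 s, in which the tool goes at most 50 mm and 8.59 degrees, less where a joint would pass 70% of its speed; a pose out of reach is approached as far as the arm can. A call with a gripper value outside its range is refused whole. The fingers move at their own pace and stop on an object; "grip_force" is the grip in N (left out, the last holds). Time passes only in rows, so rows that repeat a pose let the fingers close. It gives the time, the measured TCP pose, the force and the opening at its end, in the units of the state.
- ctrl.get_obs(): the state, without advancing time (a new reading comes with each control period).
- optics.camera(name): name is "scene" or "top"; returns a dict with "img" (400x640x3 uint8, red, green, blue), "range_z" (400x640 float32, m along the optical axis (not along the pixel's ray), 0 where there is no reading), "camera_matrix" (3x3 intrinsics, pixels), "world_to_cam" (4x4, takes a point from world to camera coordinates). Camera axes: x right, y up, looking along -z (the intrinsics and any distortion apply to the point x, -y, -z); pixel columns grow to the right and rows downward; lengths in m; the calibration is good to about 2 mm. A picture is of the moment at which its call begins.
- ctrl.hand_in(): hands the job in, once; it reports no verdict.
The state is a dict: "time_s": time; "qpos": joint angles; "joint_vel": joint speeds; "tau": joint torques, N m; "ee_pos": TCP position; "eef_rot": TCP orientation; "force": force on the tool from outside, world axes, zero at the start; "moment": the same for the moment, N m; "grip_width": finger opening in m.
Only numpy, scipy, OpenCV 4.12 (cv2) and the standard library are available. Lean on these libraries where they do the work, as an engineer would, in place of code of your own. Each camera call takes 0.05 s, during which the arm holds its last target. There are 200 camera calls.

TASK

Make up two measuring kits from the coaxial parts in the middle of the bench. Into the three-compartment tray go the directional coupler (long compartment), the large finned load (wider of the two small ones) and the straight barrel adapter (narrower one); into the two-compartment tray go the power divider (wide compartment) and the small finned load (narrow one). Set each part down on the compartment's floor without dropping it, the same way up as it is now, and leave the T and L adapters where they lie.

Things in the scene. Friction and masses are not known exactly. Their poses are not given: they have to be found in the camera images.
- coupler_c (a point): Directional coupler: slender bare-aluminium bar 78 x 25 x 25 mm (x, y, z) lying on the bench, 0.18 kg, with a brass connector stub (12 to 15 mm thick, 11 mm long) at the middle of each end, 100 mm long over all, and a third such stub out of its +y side, 28 mm from the middle towards +x. Point: the centre of the bar, 12.5 mm above its underside; x along the bar, z up. To be gripped across its 25 mm width (y) at the middle.
- load_large_c (a point): Large dummy load standing on end: black finned cylinder 54 mm in diameter and 45 mm high, on top of it a bright knurled connector nut 26 mm in diameter and 22 mm high; 67 mm high in all, 0.40 kg. Can be gripped by the nut or the fins. Point: the centre of the part, half-way up; z up along its axis.
- load_small_c (a point): Small dummy load standing on end: black finned cylinder 32 mm in diameter and 30 mm high, on top of it a bright connector nut 20 mm in diameter and 20 mm high; 50 mm high in all, 0.13 kg. Point: the centre of the part, half-way up; z up along its axis.
- barrel_c (a point): Straight barrel adapter standing on end: bright nickel cylinder with knurled ends, 26 mm in diameter and 52 mm high, 0.13 kg. Point: the centre of the part, half-way up; z up along its axis.
- divider_c (a point): Power divider: flat bare-aluminium box 60 x 44 x 24 mm (x, y, z) lying on the bench, 0.20 kg, with one brass stub (12 to 15 mm thick, 11 mm long) on its -x end and two on its +x end, 82 mm long over all. Point: the centre of the box, 12 mm above its underside; x along its length, z up. To be gripped across its 44 mm width (y).
- tee_c (a point): T-shaped nickel adapter lying flat, about 54 x 72 x 25 mm; not wanted, stays where it is. Point: near its middle, 12.5 mm above the bench.
- elbow_c (a point): L-shaped nickel adapter lying flat, two arms, about 54 x 54 x 25 mm; not wanted, stays where it is. Point: inside the L, 12.5 mm above the bench.
- tray_three: Kit tray with three compartments, fixed grey open tray 136 x 162 x 22 mm (x, y, z). Origin: centre of its underside on the bench; x and y along its sides, z up. Floor 3 mm thick, walls 4 mm thick and all 22 mm high. Compartments in the tray's own x, y in mm (centre; inside size): long one for the coupler at (0, -39), 128 x 76; wide one for the large load at (-27, 40), 74 x 74; narrow one for the barrel adapter at (39, 40), 50 x 74.
- tray_two: Kit tray with two compartments, fixed grey open tray 176 x 102 x 22 mm (x, y, z). Origin: centre of its underside on the bench; x and y along its sides, z up. Floor 3 mm thick, walls 4 mm thick and all 22 mm high. Compartments in the tray's own x, y in mm (centre; inside size): wide one for the power divider at (-30, 0), 108 x 94; narrow one for the small load at (56, 0), 56 x 94.

How it is judged:
At the end, for the whole second after the job is handed in: Each of the five parts rests on the floor of its own compartment: its centre within the compartment's walls and its height within 4 mm of fully down, tilted less than 0.15 rad from its starting way up, and at rest (slower than 0.02 m/s). The T and L adapters have not moved more than 20 mm (x of coupler_c in the frame of tray_three between -0.064 and 0.064 m and y of coupler_c in the frame of tray_three between -0.077 and -0.001 m and z of coupler_c in the frame of tray_three between 0.0115 and 0.0195 m and angle between each of coupler_c, load_large_c, barrel_c, divider_c, load_small_c's own z axis and vertical below 0.15 rad and linear speed of each of coupler, load_large, barrel, divider, load_small below 0.02 m/s and x of load_large_c in the frame of tray_three between -0.064 and 0.01 m and y of load_large_c in the frame of tray_three between 0.003 and 0.077 m and z of load_large_c in the frame of tray_three between 0.0325 and 0.0405 m and x of barrel_c in the frame of tray_three between 0.014 and 0.064 m and y of barrel_c in the frame of tray_three between 0.003 and 0.077 m and z of barrel_c in the frame of tray_three between 0.025 and 0.033 m and x of divider_c in the frame of tray_two between -0.084 and 0.024 m and y of divider_c in the frame of tray_two between -0.047 and 0.047 m and z of divider_c in the frame of tray_two between 0.011 and 0.019 m and x of load_small_c in the frame of tray_two between 0.028 and 0.084 m and y of load_small_c in the frame of tray_two between -0.047 and 0.047 m and z of load_small_c in the frame of tray_two between 0.024 and 0.032 m); the robot touches nothing.
It fails at once if a part was dropped or flung (moving faster than 0.8 m/s lower than 0.1 m over the bench) ((height (world z) of coupler_c below 0.1 m and linear speed of coupler above 0.8 m/s) or (height (world z) of load_large_c below 0.1 m and linear speed of load_large above 0.8 m/s) or (height (world z) of barrel_c below 0.1 m and linear speed of barrel above 0.8 m/s) or (height (world z) of divider_c below 0.1 m and linear speed of divider above 0.8 m/s) or (height (world z) of load_small_c below 0.1 m and linear speed of load_small above 0.8 m/s)).
It fails at once if the T adapter was shifted by more than 20 mm (distance of tee_c from where it was at the start of the episode above 0.02 m).
It fails at once if the L adapter was shifted by more than 20 mm (distance of elbow_c from where it was at the start of the episode above 0.02 m).
It also fails if it takes over 112 s, if anything falls off the work surface, if the arm or the gripper's body presses on something with over 40 N, if the wrist force passes 120 N, or if a joint passes its speed limit or range.

## Working session

There is one attempt and no reset: what is moved stays moved. The work goes in short steps, Python scripts to look and compute and a tool call to move; the robot and the scene stay as the last step left them, time stands still between calls to the robot, and variables do not carry over. Pictures are saved under pics/ and viewed, about 12 in all and at most 16, crops included, and the job is handed in when it is done.

Besides the shell and the picture viewer there is one more tool, called as name(argument=value, ...) on one line, values as JSON. jog_arm: Moves the arm, as the interface text tells. Its arguments: {"type":"object","properties":{"targets":{"type":"array","items":{"type":"array"}},"grip_force":{"type":"number"}},"required":["targets"]}

```bash
mkdir -p pics; ls; cat > h.py <<'E'
import numpy as np, cv2
from station import ctrl, optics
def cam(n):
    c=optics.camera(n); return c
def world(c):
    K=c["camera_matrix"];T=np.linalg.inv(c["world_to_cam"]);z=c["range_z"]
    v,u=np.mgrid[:z.shape[0],:z.shape[1]]
    P=np.stack([(u-K[0,2])/K[0,0]*z,-(v-K[1,2])/K[1,1]*z,-z],-1)
    W=P@T[:3,:3].T+T[:3,3]; W[z==0]=np.nan; return W
E
python3 - <<'E'
from h import *
o=ctrl.get_obs(); print({k:np.round(v,3) for k,v in o.items()})
for n in("top","scene"):
    c=cam(n); cv2.imwrite(f"pics/{n}0.png",c["img"][:,:,::-1]); print(c["camera_matrix"],c["world_to_cam"].round(3),{k for k in c})
E
```

```text
pics
{'time_s': np.float64(0.0), 'qpos': array([ 1.147,  0.3  ,  1.522, -0.   ,  1.321, -0.067]), 'joint_vel': array([-0.001, -0.   ,  0.001, -0.   ,  0.001,  0.002]), 'tau': array([-2.0000e-03, -5.3180e+01, -3.5273e+01,  7.1000e-02,  2.4000e-02,
       -0.0000e+00]), 'ee_pos': array([0.192, 0.515, 0.224]), 'eef_rot': array([-1.571e+00,  1.000e-03,  1.214e+00]), 'force': array([ 0.541,  0.66 , -0.15 ]), 'moment': array([-0.024,  0.036, -0.036]), 'grip_width': np.float64(0.094)}
[[450.68103343   0.         306.18734994]
 [  0.         450.68103343 195.97309028]
 [  0.           0.           1.        ]] [[-0.019 -1.     0.005  0.01 ]
 [ 0.995 -0.018  0.096 -0.578]
 [-0.095  0.007  0.995 -1.161]
 [ 0.     0.     0.     1.   ]] {'camera_matrix', 'img', 'range_z', 'world_to_cam'}
[[479.54206964   0.         321.44624405]
 [  0.         479.54206964 198.7991325 ]
 [  0.           0.           1.        ]] [[-0.708  0.706  0.02   0.407]
 [-0.494 -0.516  0.7    0.245]
 [ 0.504  0.486  0.714 -1.334]
 [ 0.     0.     0.     1.   ]] {'camera_matrix', 'img', 'range_z', 'world_to_cam'}
```

View pics/top0.png

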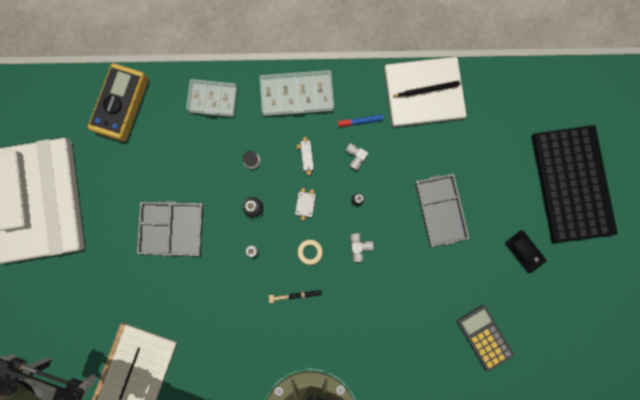

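View pics/scene0.png

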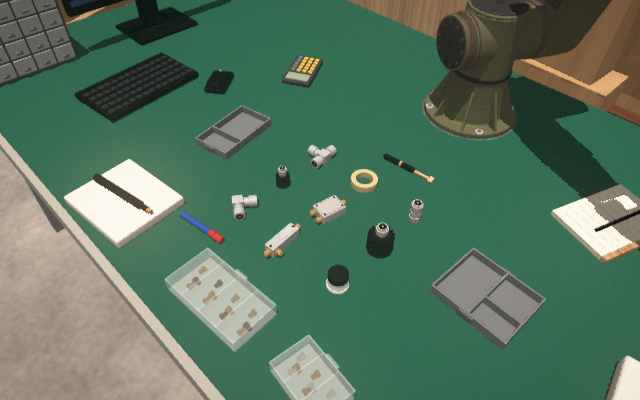

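The top view shows tray_three at about (170,229) and tray_two at (442,210). The parts are the large load (252,207), barrel (251,252), coupler (306,156), divider (306,204) and small load (358,199). The tee is at (361,247) and the elbow at (357,156). The jar at (251,160) and the tape ring at (310,252) are clutter.

```bash
cat > seg.py <<'E'
from h import *
c=cam("top"); W=world(c); Z=W[...,2]
print("bench z",np.nanmedian(Z[130:300,150:460]))
g=cv2.cvtColor(c["img"],cv2.COLOR_RGB2HSV)
for name,(r0,r1,c0,c1),lo in [("tray3",(190,270,125,215),.012),("tray2",(160,260,405,480),.012),("llarge",(192,228,235,272),.01),("barrel",(240,262,240,264),.01),("jar",(145,175,238,265),.01),("coupler",(132,182,292,322),.008),("divider",(182,222,290,325),.008),("lsmall",(190,210,345,370),.01),("tee",(230,265,345,378),.008),("elbow",(138,175,340,375),.008)]:
    m=np.zeros(Z.shape,bool); m[r0:r1,c0:c1]=Z[r0:r1,c0:c1]>lo
    P=W[m]; r=cv2.minAreaRect(P[:,:2].astype(np.float32)*1000)
    zs=np.percentile(P[:,2],[5,50,98]); top=P[P[:,2]>zs[2]-.006]
    print(name,m.sum(),"rect",np.round(r[0],1),np.round(r[1],1),round(r[2],1),"z",zs.round(4),"topc",(top[:,:2].mean(0)*1000).round(1),"bbox mm",(P.min(0)*1000).round(),(P.max(0)*1000).round())
crop=c["img"][120:290,120:490,::-1]
cv2.imwrite("pics/crop1.png",cv2.resize(crop,None,fx=2.15,fy=2.15,interpolation=cv2.INTER_CUBIC))
E
python3 seg.py
```

```text
bench z 0.0010240101780558675
tray3 670 rect [501.3 359.9] [163.7 142.1] 87.7 z [0.0135 0.0214 0.0266] topc [499.7 363.7] bbox mm [430. 276.  12.] [572. 444.  29.]
tray2 543 rect [ 537.4 -361.2] [182.1 104.3] 10.4 z [0.0135 0.0212 0.0266] topc [ 541.6 -361.8] bbox mm [ 443. -427.   12.] [ 631. -296.   28.]
llarge 289 rect [553.  140.5] [51.5 51.9] 54.8 z [0.0164 0.0457 0.0696] topc [553.6 141. ] bbox mm [527. 114.  10.] [579. 166.  71.]
barrel 95 rect [438.3 142.9] [25.9 23. ] 89.5 z [0.0167 0.051  0.0565] topc [439.5 142.9] bbox mm [427. 130.  12.] [450. 156.  58.]
jar 221 rect [680.4 143.3] [39.9 39.4] 0.6 z [0.0133 0.0403 0.0455] topc [681.3 144.8] bbox mm [660. 124.  10.] [700. 163.  47.]
coupler 339 rect [6.882e+02 2.000e-01] [99.9 36. ] 6.4 z [0.0159 0.0252 0.0304] topc [687.1  -5.5] bbox mm [639. -21.  11.] [738.  21.  33.]
divider 439 rect [558.4   1.7] [43.6 82.3] 79.4 z [0.0169 0.0245 0.0297] topc [558.2   1.9] bbox mm [518. -25.   8.] [600.  26.  32.]
lsmall 111 rect [ 569.  -136.8] [30.5 29.8] 52.8 z [0.019  0.0333 0.0532] topc [ 569.  -136.8] bbox mm [ 554. -153.   12.] [ 586. -121.   54.]
tee 351 rect [ 444.5 -146.5] [72.  54.6] 6.8 z [0.0159 0.0233 0.0293] topc [ 442.9 -137.4] bbox mm [ 408. -174.   10.] [ 478. -117.   32.]
elbow 281 rect [ 684.5 -130.2] [53.6 54.6] 57.5 z [0.0156 0.0235 0.0298] topc [ 686.7 -140.6] bbox mm [ 649. -166.   10.] [ 720. -110.   32.]
```

View pics/crop1.png

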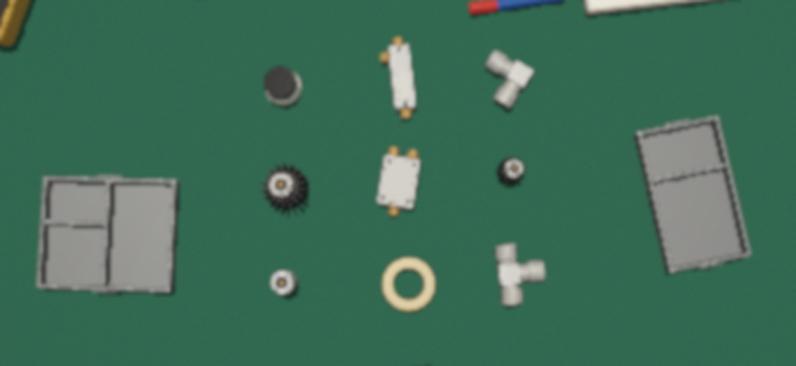

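The crop agrees with the depth fit. tray_three's wide compartment is at lower left, its narrow one at upper left, and tray_two's narrow one is at the top. That gives tray_three a yaw of about −2.3° and tray_two about +10.4°. The coupler yaw is about 6.4° (side stub on the left near its top end) and the divider yaw about −10.6° (two stubs at the top).

I'll start with the coupler.

```bash
cat > go.py <<'E'
# usage: go.py x y z yawdeg ... (mm): shift in tool axes (cm) and turn (rad) from the current pose, every goal from the same start
import sys; from h import *
from scipy.spatial.transform import Rotation as Ro
o=ctrl.get_obs(); R=Ro.from_euler("xyz",o["eef_rot"])
print("t",o["time_s"],"tcp",(o["ee_pos"]*1e3).round(1),"rpy",o["eef_rot"].round(3),"F",o["force"].round(1),"w",round(float(o["grip_width"])*1e3,1))
a=list(map(float,sys.argv[1:]))
for i in range(0,len(a),4):
    d=R.inv().apply(np.array(a[i:i+3])/10-o["ee_pos"]*100)
    print(a[i:i+4],"shift",d.round(2),"turn",round((o["eef_rot"][2]-np.radians(a[i+3])+np.pi)%(2*np.pi)-np.pi,3))
E
python3 go.py 689 -5 200 96.4 689 -5 150 96.4 689 -5 23 96.4
```

```text
t 0.15 tcp [192.  515.2 224.1] rpy [-1.571e+00  1.000e-03  1.214e+00] F [-0.2  0.3  0.2] w 93.6
[689.0, -5.0, 200.0, 96.4] shift [-31.38   2.43 -64.74] turn -0.469
[689.0, -5.0, 150.0, 96.4] shift [-31.38   7.43 -64.74] turn -0.469
[689.0, -5.0, 23.0, 96.4] shift [-31.37  20.13 -64.74] turn -0.469
```

jog_arm(targets=[[6,[-31.4,2.4,-64.7],-0.469],[6,[-31.4,2.4,-64.7],-0.469],[6,[-31.4,2.4,-64.7],-0.469],[6,[-31.4,2.4,-64.7],-0.469],[6,[-31.4,2.4,-64.7],-0.469],[6,[-31.4,2.4,-64.7],-0.469],[6,[-31.4,2.4,-64.7],-0.469],[6,[-31.4,2.4,-64.7],-0.469],[6,[-31.4,2.4,-64.7],-0.469],[6,[-31.4,2.4,-64.7],-0.469]], grip_force=30)

```text
time_s: 1.15
ee_pos: [0.529, 0.162, 0.2081]
eef_rot: [-1.571, -0.0, 1.683]
force: [0.8, 0.9, 0.4]
grip_width: 0.06
```

```bash
python3 go.py 689 -5 150 96.4
```

```text
t 1.15 tcp [529.  162.  208.1] rpy [-1.571 -0.     1.683] F [0.8 0.9 0.4] w 60.0
[689.0, -5.0, 150.0, 96.4] shift [-18.39   5.81 -14.03] turn 0.0
```

jog_arm(targets=[[6,[-18.4,5.8,-14.0],0],[6,[-18.4,5.8,-14.0],0],[6,[-18.4,5.8,-14.0],0],[6,[-18.4,5.8,-14.0],0],[6,[-18.4,5.8,-14.0],0],[6,[-18.4,5.8,-14.0],0],[6,[-18.4,5.8,-14.0],0]])

```text
time_s: 1.85
ee_pos: [0.6874, -0.0036, 0.1492]
eef_rot: [-1.569, -0.0, 1.682]
force: [-0.0, 0.6, 0.2]
grip_width: 0.0601
```

```bash
python3 go.py 689 -5 50 96.4 689 -5 23 96.4; python3 - <<'E'
from h import *
c=cam("scene"); cv2.imwrite("pics/s1.png",cv2.resize(c["img"][140:300,200:440,::-1],None,fx=3,fy=3))
E
```

```text
t 1.85 tcp [687.4  -3.6 149.2] rpy [-1.569 -0.     1.682] F [-0.   0.6  0.2] w 60.1
[689.0, -5.0, 50.0, 96.4] shift [-0.16  9.92 -0.16] turn -0.001
[689.0, -5.0, 23.0, 96.4] shift [-0.16 12.62 -0.16] turn -0.001
```

View pics/s1.png

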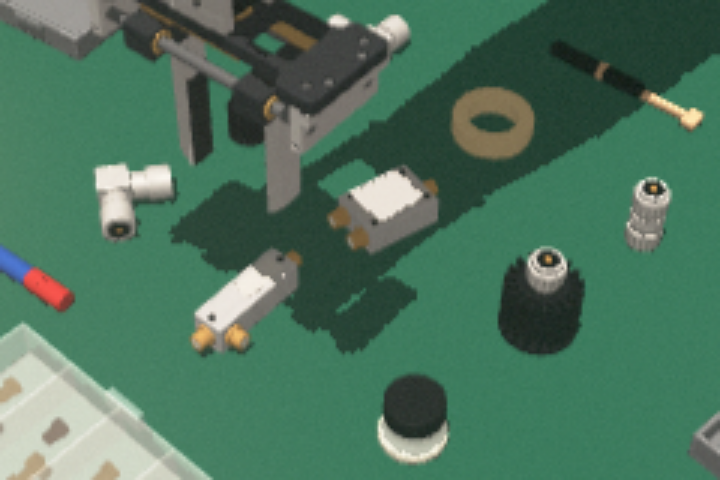

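The fingers (tips near crop px (195,160) and (285,210)) hang above the coupler bar at (245,300) with the jaws across its width. Going down now.

jog_arm(targets=[[6,[0,4,0],0],[6,[0,8,0],0],[6,[0,10.5,0],0],[6,[0,12,0],0],[6,[0,12.6,0],0],[6,[0,12.6,0],0],[2,[0,12.6,0],0],[2,[0,12.6,0],0],[2,[0,12.6,0],0],[2,[0,12.6,0],0]])

```text
time_s: 2.9
ee_pos: [0.6879, -0.0033, 0.0248]
eef_rot: [-1.571, 0.0, 1.683]
force: [0.3, -0.1, -0.7]
grip_width: 0.0314
```

jog_arm(targets=[[2,[0,0,0],0],[2,[0,0,0],0],[2,[0,0,0],0],[2,[0,-1,0],0],[2,[0,-3,0],0],[2,[0,-6,0],0],[2,[0,-10,0],0],[2,[0,-12.6,0],0],[2,[0,-12.6,0],0]])

```text
time_s: 3.8
ee_pos: [0.689, -0.0033, 0.1551]
eef_rot: [-1.578, 0.001, 1.683]
force: [0.7, -0.3, -1.2]
grip_width: 0.0249
```

```bash
python3 go.py 500 321 150 88 
```

```text
t 3.8 tcp [689.   -3.3 155.1] rpy [-1.578e+00  1.000e-03  1.683e+00] F [ 0.7 -0.3 -1.2] w 24.9
[500.0, 321.0, 150.0, 88.0] shift [34.34  0.37 15.16] turn 0.147
```

jog_arm(targets=[[2,[34.3,0,15.2],0.147],[2,[34.3,0,15.2],0.147],[2,[34.3,0,15.2],0.147],[2,[34.3,0,15.2],0.147],[2,[34.3,0,15.2],0.147],[2,[34.3,0,15.2],0.147],[2,[34.3,0,15.2],0.147],[2,[34.3,0,15.2],0.147],[2,[34.3,0,15.2],0.147],[2,[34.3,0,15.2],0.147]])

```text
time_s: 4.8
ee_pos: [0.4978, 0.3204, 0.1492]
eef_rot: [-1.569, 0.001, 1.537]
force: [0.5, 0.2, -2.4]
grip_width: 0.0245
```

```bash
python3 go.py 500 321 50 88 500 321 26 88
```

```text
t 4.8 tcp [497.8 320.4 149.2] rpy [-1.569e+00  1.000e-03  1.537e+00] F [ 0.5  0.2 -2.4] w 24.5
[500.0, 321.0, 50.0, 88.0] shift [ 0.08  9.92 -0.24] turn 0.001
[500.0, 321.0, 26.0, 88.0] shift [ 0.08 12.32 -0.24] turn 0.001
```

jog_arm(targets=[[2,[0,3,0],0],[2,[0,7,0],0],[2,[0,9.5,0],0],[2,[0,11,0],0],[2,[0,11.7,0],0],[2,[0,12.1,0],0],[2,[0,12.1,0],0],[2,[0,12.1,0],0]])

```text
time_s: 5.6
ee_pos: [0.4987, 0.3208, 0.0303]
eef_rot: [-1.572, -0.001, 1.536]
force: [0.0, 0.6, -2.6]
grip_width: 0.0246
```

```bash
python3 go.py; python3 - <<'E'
from h import *
c=cam("scene"); cv2.imwrite("pics/s2.png",cv2.resize(c["img"][220:360,400:600,::-1],None,fx=3.5,fy=3.5))
E
```

```text
t 5.6 tcp [498.7 320.8  30.3] rpy [-1.572e+00 -1.000e-03  1.536e+00] F [ 0.   0.6 -2.6] w 24.6
```

View pics/s2.png

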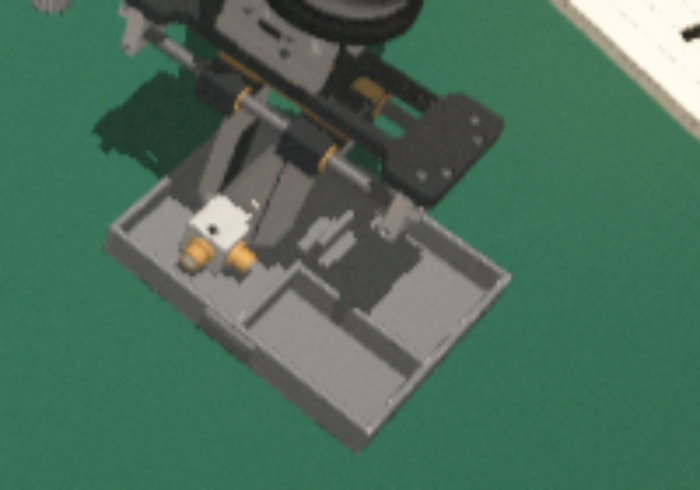

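The coupler sits inside the long compartment with its stubs clear of the walls (crop px (195,250) and (240,260)). It is a few mm above the floor, so I'll lower it until the force shows contact.

jog_arm(targets=[[2,[0,0.1,0],0],[2,[0,0.2,0],0],[2,[0,0.3,0],0],[2,[0,0.3,0],0],[2,[0,0.3,0],0]])

```text
time_s: 6.15
ee_pos: [0.4984, 0.3207, 0.0275]
eef_rot: [-1.571, -0.0, 1.536]
force: [-4.7, -3.3, 11.5]
grip_width: 0.0245
```

The force shows contact, so I'll release and lift.

jog_arm(targets=[[3.6,[0,0,0],0],[3.6,[0,0,0],0],[3.6,[0,0,0],0],[3.6,[0,-1,0],0],[3.6,[0,-4,0],0],[3.6,[0,-8,0],0],[5,[0,-12.3,0],0],[5,[0,-12.3,0],0]])

```text
time_s: 6.95
ee_pos: [0.5002, 0.3217, 0.156]
eef_rot: [-1.579, -0.005, 1.536]
force: [1.2, 0.8, 0.1]
grip_width: 0.0478
```

```bash
python3 go.py 439 143 130 88
```

```text
t 6.95 tcp [500.2 321.7 156. ] rpy [-1.579 -0.005  1.536] F [1.2 0.8 0.1] w 47.8
[439.0, 143.0, 130.0, 88.0] shift [-18.08   2.46   5.52] turn 0.0
```

jog_arm(targets=[[5,[-18,1.7,5.5],0],[5,[-18,1.7,5.5],0],[5,[-18,1.7,5.5],0],[5,[-18,1.7,5.5],0],[5,[-18,1.7,5.5],0],[5,[-18,1.7,5.5],0]])

```text
time_s: 7.55
ee_pos: [0.4372, 0.1423, 0.1327]
eef_rot: [-1.572, -0.0, 1.535]
force: [-0.2, 0.4, 0.1]
grip_width: 0.0498
```

```bash
python3 go.py 439 143 30 88;python3 - <<'E'
from h import *
c=cam("scene"); W=world(c)
m=np.zeros(W.shape[:2],bool); m[190:235,395:435]=1
P=W[m&(W[...,2]>.044)&(W[...,2]<.06)]; print("barrel top",len(P),P.mean(0) if len(P) else 0, P.min(0),P.max(0))
for n,b,lo,hi in [("large",(215,265,355,405),.06,.075),("small",(160,195,265,300),.045,.06)]:
    m[:]=0; m[b[0]:b[1],b[2]:b[3]]=1; P=W[m&(W[...,2]>lo)&(W[...,2]<hi)]; print(n,len(P),P.mean(0),P.min(0),P.max(0))
E
```

```text
t 7.55 tcp [437.2 142.3 132.7] rpy [-1.572 -0.     1.535] F [-0.2  0.4  0.1] w 49.8
[439.0, 143.0, 30.0, 88.0] shift [ 0.07 10.27 -0.17] turn -0.001
barrel top 103 [0.43763508 0.14510617 0.05009103] [0.4246703  0.13072568 0.04415718] [0.44749322 0.15707803 0.05437436]
large 115 [0.55254283 0.1435251  0.06552923] [0.53714882 0.13024327 0.06005906] [0.56411103 0.15511263 0.07100332]
small 45 [ 0.56723813 -0.13566699  0.0493446 ] [ 0.55739607 -0.14571788  0.04520832] [ 0.57597828 -0.12731927  0.05326121]
```

jog_arm(targets=[[5,[0,4,0],0],[5,[0,7.5,0],0],[5,[0,9.5,0],0],[5,[0,10.2,0],0],[5,[0,10.2,0],0],[2,[0,10.2,0],0],[2,[0,10.2,0],0],[2,[0,10.2,0],0],[2,[0,10.2,0],0],[2,[0,10.2,0],0]])

```text
time_s: 8.6
ee_pos: [0.4374, 0.1427, 0.031]
eef_rot: [-1.572, -0.0, 1.536]
force: [-1.1, 1.9, 6.9]
grip_width: 0.025
```

jog_arm(targets=[[2,[0,0,0],0],[2,[0,0,0],0],[2,[0,0,0],0]])

```text
time_s: 8.9
ee_pos: [0.4374, 0.1427, 0.031]
eef_rot: [-1.572, -0.0, 1.536]
force: [-0.8, 0.8, 7.1]
grip_width: 0.0257
```

```bash
python3 go.py 439 143 150 88 439 250 160 88 542 398 150 88
```

```text
t 8.9 tcp [437.4 142.7  31. ] rpy [-1.572 -0.     1.536] F [-0.8  0.8  7.1] w 25.7
[439.0, 143.0, 150.0, 88.0] shift [  0.04 -11.9   -0.17] turn -0.0
[439.0, 250.0, 160.0, 88.0] shift [ 10.74 -12.9    0.2 ] turn -0.0
[542.0, 398.0, 150.0, 88.0] shift [ 25.89 -11.88  -9.57] turn -0.0
```

jog_arm(targets=[[2,[0,-1,0],0],[2,[0,-4,0],0],[2,[0,-8,0],0],[2,[0,-12,0],0],[2,[25.9,-12,-9.5],0],[2,[25.9,-12,-9.5],0],[2,[25.9,-12,-9.5],0],[2,[25.9,-12,-9.5],0],[2,[25.9,-12,-9.5],0],[2,[25.9,-12,-9.5],0]])

```text
time_s: 9.9
ee_pos: [0.541, 0.4011, 0.1503]
eef_rot: [-1.571, -0.0, 1.538]
force: [0.0, -0.9, -0.6]
grip_width: 0.0252
```

jog_arm(targets=[[2,[0,0,0],0],[2,[0,0,0],0]])

```text
time_s: 10.1
ee_pos: [0.5406, 0.3979, 0.1501]
eef_rot: [-1.57, 0.001, 1.536]
force: [-0.5, -0.3, -1.8]
grip_width: 0.0257
```

```bash
python3 go.py 542 398 40 88 542 398 35 88;  python3 - <<'E'
from h import *
c=cam("scene"); cv2.imwrite("pics/s3.png",cv2.resize(c["img"][200:350,420:600,::-1],None,fx=3.5,fy=3.5))
E
```

```text
t 10.1 tcp [540.6 397.9 150.1] rpy [-1.570e+00  1.000e-03  1.536e+00] F [-0.5 -0.3 -1.8] w 25.7
[542.0, 398.0, 40.0, 88.0] shift [ 0.02 11.01 -0.15] turn 0.001
[542.0, 398.0, 35.0, 88.0] shift [ 0.02 11.51 -0.15] turn 0.001
```

View pics/s3.png

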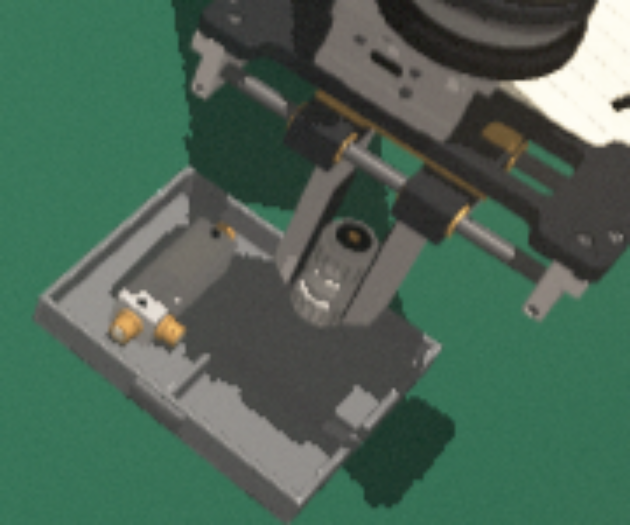

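The barrel (crop px (335,270)) is held upright above its compartment, and the coupler lies flat in the long one. Lowering the barrel.

jog_arm(targets=[[2,[0,3,-0.1],0],[2,[0,7,-0.1],0],[2,[0,9.5,-0.1],0],[2,[0,10.7,-0.1],0],[2,[0,11.2,-0.1],0],[2,[0,11.4,-0.1],0],[2,[0,11.5,-0.1],0],[2,[0,11.5,-0.1],0],[2,[0,11.5,-0.1],0]])

```text
time_s: 11.05
ee_pos: [0.5422, 0.3983, 0.0361]
eef_rot: [-1.572, -0.001, 1.536]
force: [-0.7, 0.7, -1.4]
grip_width: 0.0254
```

jog_arm(targets=[[2,[0,0.1,0],0],[2,[0,0.15,0],0],[2,[0,0.15,0],0]])

```text
time_s: 11.35
ee_pos: [0.542, 0.3981, 0.034]
eef_rot: [-1.571, -0.0, 1.536]
force: [-1.4, -0.3, 2.2]
grip_width: 0.0253
```

jog_arm(targets=[[3.9,[0,0,0],0],[3.9,[0,0,0],0],[3.9,[0,0,0],0],[3.9,[0,-1,0],0],[3.9,[0,-4,0],0],[3.9,[0,-8,0],0],[6,[0,-12,0],0],[8,[-25.7,-12,-2],0],[8,[-25.7,-12,-2],0],[8,[-25.7,-12,-2],0]])

```text
time_s: 12.35
ee_pos: [0.5481, 0.2467, 0.1548]
eef_rot: [-1.572, -0.0, 1.537]
force: [1.0, -0.0, 0.6]
grip_width: 0.0679
```

jog_arm(targets=[[8,[-10.7,0,0],0],[8,[-10.7,0,0],0],[8,[-10.7,0,0],0],[8,[-10.7,0,0],0],[8,[-10.7,0,0],0]])

```text
time_s: 12.85
ee_pos: [0.5448, 0.1423, 0.1542]
eef_rot: [-1.571, -0.0, 1.536]
force: [-0.4, 0.0, -0.8]
grip_width: 0.0802
```

```bash
python3 go.py 553 141.5 150 88 553 141.5 42 88
```

```text
t 12.85 tcp [544.8 142.3 154.2] rpy [-1.571 -0.     1.536] F [-0.4  0.  -0.8] w 80.2
[553.0, 141.5, 150.0, 88.0] shift [-0.05  0.42 -0.82] turn 0.001
[553.0, 141.5, 42.0, 88.0] shift [-0.05 11.22 -0.81] turn 0.001
```

jog_arm(targets=[[8,[0,2,-0.7],0],[8,[0,6,-0.7],0],[8,[0,9.5,-0.7],0],[8,[0,11.2,-0.7],0],[8,[0,11.2,-0.7],0],[4,[0,11.2,-0.7],0],[4,[0,11.2,-0.7],0],[4,[0,11.2,-0.7],0],[4,[0,11.2,-0.7],0],[4,[0,11.2,-0.7],0]], grip_force=45)

```text
time_s: 13.85
ee_pos: [0.5521, 0.1413, 0.0427]
eef_rot: [-1.572, -0.001, 1.536]
force: [-1.1, 3.1, 6.2]
grip_width: 0.0533
```

jog_arm(targets=[[4,[0,0,0],0],[4,[0,0,0],0],[4,[0,0,0],0],[4,[0,0,0],0]])

```text
time_s: 14.25
ee_pos: [0.5521, 0.1413, 0.0427]
eef_rot: [-1.572, -0.001, 1.536]
force: [-1.6, 2.2, 7.0]
grip_width: 0.0533
```

```bash
python3 go.py 553 141 160 88 476 401 160 88
```

```text
t 14.25 tcp [552.1 141.3  42.7] rpy [-1.572e+00 -1.000e-03  1.536e+00] F [-1.6  2.2  7. ] w 53.3
[553.0, 141.0, 160.0, 88.0] shift [ -0.02 -11.73  -0.11] turn 0.0
[476.0, 401.0, 160.0, 88.0] shift [ 25.69 -11.72   8.49] turn 0.0
```

jog_arm(targets=[[4,[0,-1,0],0],[4,[0,-4,0],0],[4,[0,-8,0],0],[4,[0,-11.7,0],0],[4,[25.7,-11.7,8.5],0],[4,[25.7,-11.7,8.5],0],[4,[25.7,-11.7,8.5],0],[4,[25.7,-11.7,8.5],0],[4,[25.7,-11.7,8.5],0],[4,[25.7,-11.7,8.5],0]])

```text
time_s: 15.25
ee_pos: [0.4736, 0.4042, 0.1589]
eef_rot: [-1.57, -0.0, 1.539]
force: [-0.3, 0.5, -4.1]
grip_width: 0.053
```

jog_arm(targets=[[4,[0,0,0],0],[4,[0,0,0],0],[4,[0,0,0],0]])

```text
time_s: 15.55
ee_pos: [0.4761, 0.3997, 0.1589]
eef_rot: [-1.571, 0.0, 1.535]
force: [0.5, 0.1, -3.0]
grip_width: 0.0529
```

```bash
python3 go.py 476 401 46 88;  python3 - <<'E'
from h import *
c=cam("scene"); cv2.imwrite("pics/s4.png",cv2.resize(c["img"][200:350,420:600,::-1],None,fx=3.5,fy=3.5))
E
```

```text
t 15.55 tcp [476.1 399.7 158.9] rpy [-1.571  0.     1.535] F [ 0.5  0.1 -3. ] w 52.9
[476.0, 401.0, 46.0, 88.0] shift [1.400e-01 1.129e+01 1.000e-02] turn -0.001
```

View pics/s4.png

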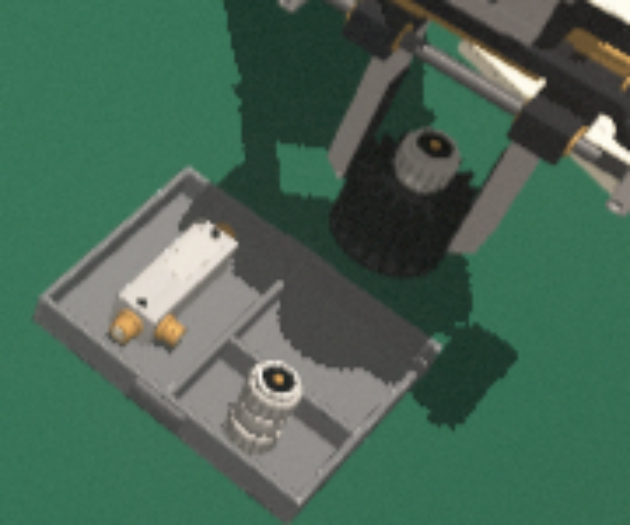

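The barrel stands in the narrow compartment (crop px (265,410)) and the coupler lies in the long one. The large load is upright over the wide compartment, so I'll lower it.

jog_arm(targets=[[4,[0.1,3,0],0],[4,[0.1,6.5,0],0],[4,[0.1,9,0],0],[4,[0.1,10.3,0],0],[4,[0.1,10.8,0],0],[4,[0.1,11.1,0],0],[4,[0.1,11.1,0],0],[4,[0.1,11.1,0],0]])

```text
time_s: 16.4
ee_pos: [0.4761, 0.4021, 0.0489]
eef_rot: [-1.572, -0.001, 1.536]
force: [0.5, 0.2, -3.9]
grip_width: 0.0534
```

jog_arm(targets=[[4,[0,0.1,0],0],[4,[0,0.1,0],0]])

```text
time_s: 16.6
ee_pos: [0.4758, 0.4019, 0.0471]
eef_rot: [-1.571, -0.0, 1.536]
force: [0.3, -0.3, -3.5]
grip_width: 0.053
```

jog_arm(targets=[[4,[0,0.1,0],0],[4,[0,0.1,0],0],[4,[0,0.1,0],0]])

```text
time_s: 16.9
ee_pos: [0.4757, 0.4019, 0.0458]
eef_rot: [-1.571, -0.0, 1.536]
force: [-0.3, 0.2, -3.2]
grip_width: 0.0532
```

jog_arm(targets=[[4,[0,0.1,0],0],[4,[0,0.1,0],0],[4,[0,0.1,0],0]])

```text
time_s: 17.2
ee_pos: [0.4757, 0.4019, 0.0458]
eef_rot: [-1.571, -0.0, 1.536]
force: [-4.3, -2.8, 7.3]
grip_width: 0.0532
```

jog_arm(targets=[[7,[0,0,0],0],[7,[0,0,0],0],[7,[0,0,0],0],[7,[0,-1,0],0],[7,[0,-4,0],0],[7,[0,-8,0],0],[7,[0,-11,0],0],[7,[-20,-11,-4],0],[7,[-20,-11,-4],0]], grip_force=30)

```text
time_s: 18.1
ee_pos: [0.4919, 0.3027, 0.1563]
eef_rot: [-1.573, -0.001, 1.538]
force: [0.9, -0.3, 0.3]
grip_width: 0.0701
```

```bash
python3 go.py 558.5 2 140 79.4
```

```text
t 18.1 tcp [491.9 302.7 156.3] rpy [-1.573e+00 -1.000e-03  1.538e+00] F [ 0.9 -0.3  0.3] w 70.1
[558.5, 2.0, 140.0, 79.4] shift [-29.84   1.61  -7.63] turn 0.153
```

jog_arm(targets=[[7,[-29.8,1.6,-7.6],0.153],[7,[-29.8,1.6,-7.6],0.153],[7,[-29.8,1.6,-7.6],0.153],[7,[-29.8,1.6,-7.6],0.153],[7,[-29.8,1.6,-7.6],0.153],[7,[-29.8,1.6,-7.6],0.153],[7,[-29.8,1.6,-7.6],0.153],[7,[-29.8,1.6,-7.6],0.153],[7,[-29.8,1.6,-7.6],0.153]])

```text
time_s: 19.0
ee_pos: [0.5574, 0.0037, 0.1391]
eef_rot: [-1.571, -0.0, 1.383]
force: [-0.8, 0.4, -0.6]
grip_width: 0.0695
```

```bash
python3 go.py 558.5 2 23.5 79.4
```

```text
t 19.0 tcp [557.4   3.7 139.1] rpy [-1.571 -0.     1.383] F [-0.8  0.4 -0.6] w 69.5
[558.5, 2.0, 23.5, 79.4] shift [-0.14 11.56 -0.14] turn -0.002
```

jog_arm(targets=[[7,[0,4,0],0],[7,[0,8,0],0],[7,[0,10.5,0],0],[7,[0,11.5,0],0],[7,[0,11.5,0],0],[3,[0,11.5,0],0],[3,[0,11.5,0],0],[3,[0,11.5,0],0],[3,[0,11.5,0],0],[3,[0,11.5,0],0]])

```text
time_s: 20.0
ee_pos: [0.5579, 0.0027, 0.0246]
eef_rot: [-1.572, -0.0, 1.383]
force: [-1.6, 0.4, 6.1]
grip_width: 0.0437
```

jog_arm(targets=[[3,[0,0,0],0],[3,[0,0,0],0],[3,[0,0,0],0]])

```text
time_s: 20.3
ee_pos: [0.5578, 0.0026, 0.0246]
eef_rot: [-1.572, -0.0, 1.383]
force: [-0.6, 1.2, 6.6]
grip_width: 0.0438
```

```bash
python3 go.py 558 2 160 79.4 508 -366.5 160 97
```

```text
t 20.3 tcp [557.8   2.6  24.6] rpy [-1.572 -0.     1.383] F [-0.6  1.2  6.6] w 43.8
[558.0, 2.0, 160.0, 79.4] shift [ -0.06 -13.54  -0.04] turn -0.003
[508.0, -366.5, 160.0, 97.0] shift [-37.19 -13.54  -2.01] turn -0.31
```

jog_arm(targets=[[3,[0,-1,0],0],[3,[0,-4,0],0],[3,[0,-8,0],0],[3,[0,-12,0],0],[3,[-37.2,-13.5,-2],-0.31],[3,[-37.2,-13.5,-2],-0.31],[3,[-37.2,-13.5,-2],-0.31],[3,[-37.2,-13.5,-2],-0.31],[3,[-37.2,-13.5,-2],-0.31],[3,[-37.2,-13.5,-2],-0.31]])

```text
time_s: 21.3
ee_pos: [0.5178, -0.288, 0.1562]
eef_rot: [-1.571, 0.0, 1.693]
force: [1.0, 0.4, -0.4]
grip_width: 0.0438
```

```bash
python3 go.py 508 -366.5 150 97
```

```text
t 21.3 tcp [ 517.8 -288.   156.2] rpy [-1.571  0.     1.693] F [ 1.   0.4 -0.4] w 43.8
[508.0, -366.5, 150.0, 97.0] shift [-7.68  0.62  1.93] turn -0.0
```

jog_arm(targets=[[3,[-7.7,0.6,1.9],0],[3,[-7.7,0.6,1.9],0],[3,[-7.7,0.6,1.9],0],[3,[-7.7,0.6,1.9],0],[3,[-7.7,0.6,1.9],0]])

```text
time_s: 21.8
ee_pos: [0.5093, -0.3638, 0.1498]
eef_rot: [-1.571, -0.0, 1.694]
force: [-0.6, 0.1, -1.9]
grip_width: 0.0438
```

```bash
python3 go.py 508 -366.5 27.6 97;  python3 - <<'E'
from h import *
c=cam("scene"); cv2.imwrite("pics/s5.png",cv2.resize(c["img"][60:220,150:350,::-1],None,fx=3.5,fy=3.5))
E
```

```text
t 21.8 tcp [ 509.3 -363.8  149.8] rpy [-1.571 -0.     1.694] F [-0.6  0.1 -1.9] w 43.8
[508.0, -366.5, 27.6, 97.0] shift [-0.25 12.22  0.16] turn 0.001
```

View pics/s5.png

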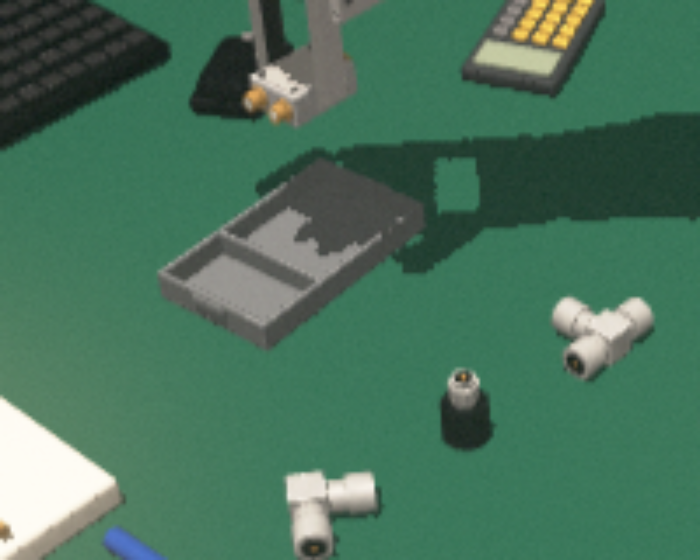

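The divider (crop px (300,85)) is held level above the wide compartment, with the narrow compartment at the near-left end (240,275). Lowering it.

jog_arm(targets=[[3,[0,4,0],0],[3,[0,8,0],0],[3,[0,10.5,0],0],[3,[0,11.5,0],0],[3,[0,12,0],0],[3,[0,12.1,0],0],[3,[0,12.2,0],0],[3,[0,12.2,0],0]])

```text
time_s: 22.65
ee_pos: [0.5095, -0.365, 0.0286]
eef_rot: [-1.572, 0.001, 1.693]
force: [0.1, -0.6, -1.4]
grip_width: 0.0435
```

jog_arm(targets=[[3,[0,0.1,0],0],[3,[0,0.1,0],0]])

```text
time_s: 22.85
ee_pos: [0.5095, -0.3651, 0.0277]
eef_rot: [-1.572, 0.001, 1.693]
force: [-1.2, 1.9, 4.5]
grip_width: 0.0438
```

jog_arm(targets=[[5.6,[0,0,0],0],[5.6,[0,0,0],0],[5.6,[0,0,0],0],[5.6,[0,-1,0],0],[5.6,[0,-4,0],0],[5.6,[0,-8,0],0],[5.6,[0,-12,0],0],[5.6,[15,-12,-4],0],[5.6,[15,-12,-4],0]])

```text
time_s: 23.75
ee_pos: [0.523, -0.2654, 0.1484]
eef_rot: [-1.573, 0.002, 1.691]
force: [1.1, 0.6, -1.0]
grip_width: 0.0559
```

```bash
python3 go.py 568 -136.5 130 97
```

```text
t 23.75 tcp [ 523.  -265.4  148.4] rpy [-1.573  0.002  1.691] F [ 1.1  0.6 -1. ] w 55.9
[568.0, -136.5, 130.0, 97.0] shift [12.26  1.83 -6.  ] turn -0.002
```

jog_arm(targets=[[5.6,[12.3,1.8,-6],0],[5.6,[12.3,1.8,-6],0],[5.6,[12.3,1.8,-6],0],[5.6,[12.3,1.8,-6],0],[5.6,[12.3,1.8,-6],0]])

```text
time_s: 24.25
ee_pos: [0.5677, -0.1359, 0.1291]
eef_rot: [-1.571, 0.0, 1.695]
force: [-0.6, -1.8, -0.7]
grip_width: 0.0561
```

```bash
python3 go.py 568 -136.5 25 97
```

```text
t 24.25 tcp [ 567.7 -135.9  129.1] rpy [-1.571  0.     1.695] F [-0.6 -1.8 -0.7] w 56.1
[568.0, -136.5, 25.0, 97.0] shift [-0.06 10.41 -0.02] turn 0.002
```

jog_arm(targets=[[5.6,[0,4,0],0],[5.6,[0,7.5,0],0],[5.6,[0,9.5,0],0],[5.6,[0,10.4,0],0],[5.6,[0,10.4,0],0],[2,[0,10.4,0],0],[2,[0,10.4,0],0],[2,[0,10.4,0],0],[2,[0,10.4,0],0],[2,[0,10.4,0],0]])

```text
time_s: 25.25
ee_pos: [0.5679, -0.1365, 0.0253]
eef_rot: [-1.572, 0.001, 1.693]
force: [-1.4, 0.3, 6.1]
grip_width: 0.0316
```

jog_arm(targets=[[2,[0,0,0],0],[2,[0,0,0],0],[2,[0,0,0],0]])

```text
time_s: 25.55
ee_pos: [0.5679, -0.1365, 0.0253]
eef_rot: [-1.572, 0.001, 1.693]
force: [-2.6, 0.6, 6.7]
grip_width: 0.0314
```

```bash
python3 go.py 568 -136.5 150 97 592.5 -351 150 97
```

```text
t 25.55 tcp [ 567.9 -136.5   25.3] rpy [-1.572e+00  1.000e-03  1.693e+00] F [-2.6  0.6  6.7] w 31.4
[568.0, -136.5, 150.0, 97.0] shift [-1.000e-02 -1.247e+01 -3.000e-02] turn 0.0
[592.5, -351.0, 150.0, 97.0] shift [-21.6  -12.46   0.16] turn 0.0
```

jog_arm(targets=[[2,[0,-1,0],0],[2,[0,-4,0],0],[2,[0,-8,0],0],[2,[0,-12.5,0],0],[2,[-21.6,-12.5,0.2],0],[2,[-21.6,-12.5,0.2],0],[2,[-21.6,-12.5,0.2],0],[2,[-21.6,-12.5,0.2],0],[2,[-21.6,-12.5,0.2],0],[2,[-21.6,-12.5,0.2],0]])

```text
time_s: 26.55
ee_pos: [0.5911, -0.3532, 0.1492]
eef_rot: [-1.57, -0.0, 1.69]
force: [0.2, 1.0, -1.8]
grip_width: 0.0311
```

jog_arm(targets=[[2,[0,0,0],0],[2,[0,0,0],0]])

```text
time_s: 26.75
ee_pos: [0.592, -0.3496, 0.1498]
eef_rot: [-1.571, -0.0, 1.694]
force: [-0.5, -0.2, -0.9]
grip_width: 0.0315
```

```bash
python3 go.py 592.5 -351 28.3 97;  python3 - <<'E'
from h import *
c=cam("scene"); cv2.imwrite("pics/s6.png",cv2.resize(c["img"][60:220,150:350,::-1],None,fx=3.5,fy=3.5))
E
```

```text
t 26.75 tcp [ 592.  -349.6  149.8] rpy [-1.571 -0.     1.694] F [-0.5 -0.2 -0.9] w 31.5
[592.5, -351.0, 28.3, 97.0] shift [-0.15 12.15 -0.03] turn 0.001
```

View pics/s6.png

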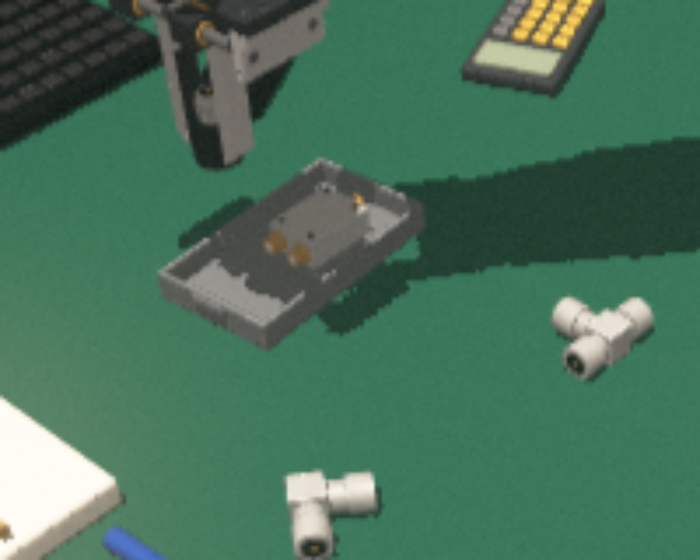

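The divider lies flat in the wide compartment (crop px (320,225)), and the small load (215,130) is held above the narrow one. Lowering it.

jog_arm(targets=[[2,[0,4,0],0],[2,[0,8,0],0],[2,[0,10.5,0],0],[2,[0,11.5,0],0],[2,[0,11.9,0],0],[2,[0,12.1,0],0],[2,[0,12.1,0],0],[2,[0,12.1,0],0]])

```text
time_s: 27.6
ee_pos: [0.5923, -0.3512, 0.0298]
eef_rot: [-1.572, 0.001, 1.693]
force: [-0.7, 0.0, -2.1]
grip_width: 0.0318
```

jog_arm(targets=[[2,[0,0.1,0],0],[2,[0,0.1,0],0]])

```text
time_s: 27.8
ee_pos: [0.5922, -0.3512, 0.0284]
eef_rot: [-1.572, 0.001, 1.693]
force: [0.6, 1.7, 4.6]
grip_width: 0.0316
```

Contact again, so I'll release, lift and back away.

jog_arm(targets=[[4.4,[0,0,0],0],[4.4,[0,0,0],0],[4.4,[0,0,0],0],[4.4,[0,-1,0],0],[4.4,[0,-4,0],0],[4.4,[0,-8,0],0],[4.4,[0,-12,0],0],[4.4,[0,-16,0],0],[4.4,[15,-18,10],0],[4.4,[15,-18,10],0]])

```text
time_s: 28.8
ee_pos: [0.5265, -0.2752, 0.2]
eef_rot: [-1.573, 0.002, 1.692]
force: [0.5, 0.7, -0.7]
grip_width: 0.0438
```

jog_arm(targets=[[4.4,[18,-2,8],0],[4.4,[18,-2,8],0],[4.4,[18,-2,8],0],[4.4,[18,-2,8],0],[4.4,[18,-2,8],0],[4.4,[18,-2,8],0]])

```text
time_s: 29.4
ee_pos: [0.4258, -0.1064, 0.2197]
eef_rot: [-1.573, 0.001, 1.694]
force: [0.6, -0.7, 0.1]
grip_width: 0.0441
```

```bash
python3 go.py; python3 - <<'E'
from h import *
c=cam("scene"); im=c["img"][:,:,::-1]
a=cv2.resize(im[90:180,180:290],(600,490))[:300]; cv2.imwrite("pics/f1.png",cv2.resize(im,(800,500)))
c=cam("top"); W=world(c); Z=W[...,2]
cv2.imwrite("pics/f2.png",cv2.resize(c["img"][120:290,120:490,::-1],None,fx=2.15,fy=2.15,interpolation=cv2.INTER_CUBIC))
def loc(o,yaw,P):
    t=np.radians(yaw); d=P[:,:2]-o; return np.c_[d@[np.cos(t),np.sin(t)],d@[-np.sin(t),np.cos(t)]]
for o,yaw,items in [((.5013,.36),-2.3,[("coupler",0,-39,45,34,.010,.035),("large",-27,40,35,35,.055,.08),("barrel",39,40,20,30,.04,.065)]),((.5374,-.3612),10.4,[("divider",-30,0,50,43,.010,.035),("small",56,0,24,40,.04,.06)])]:
    L=loc(np.array(o),yaw,W.reshape(-1,3)).reshape(*Z.shape,2)*1e3
    for n,x,y,hx,hy,lo,hi in items:
        m=(abs(L[...,0]-x)<hx)&(abs(L[...,1]-y)<hy)&(Z>lo)&(Z<hi)
        print(n,m.sum(),L[m].mean(0).round(1),"z med/98",np.percentile(Z[m],[50,98]).round(4))
E
```

```text
t 29.4 tcp [ 425.8 -106.4  219.7] rpy [-1.573e+00  1.000e-03  1.694e+00] F [ 0.6 -0.7  0.1] w 44.1
coupler 368 [  0.7 -41.2] z med/98 [0.0277 0.0335]
large 100 [-25.4  37.6] z med/98 [0.0688 0.0744]
barrel 90 [39.7 36.5] z med/98 [0.0538 0.059 ]
divider 479 [-25.5   2.6] z med/98 [0.027  0.0326]
small 51 [57.   1.5] z med/98 [0.0529 0.0564]
```

View pics/f1.png

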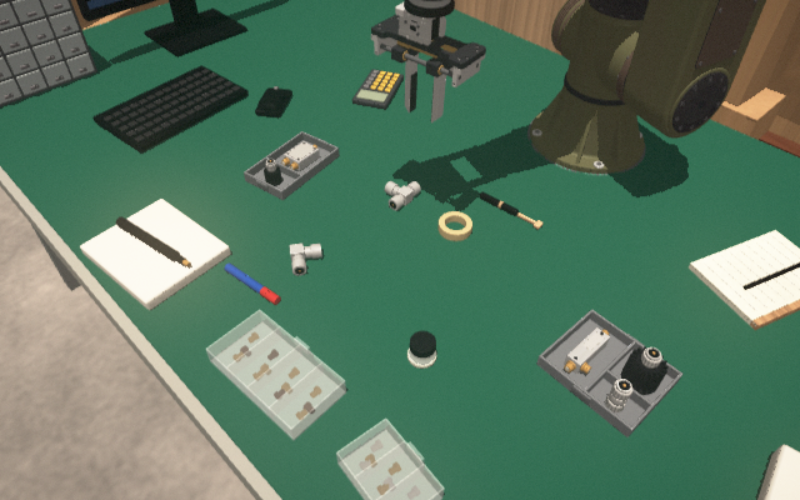

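View pics/f2.png

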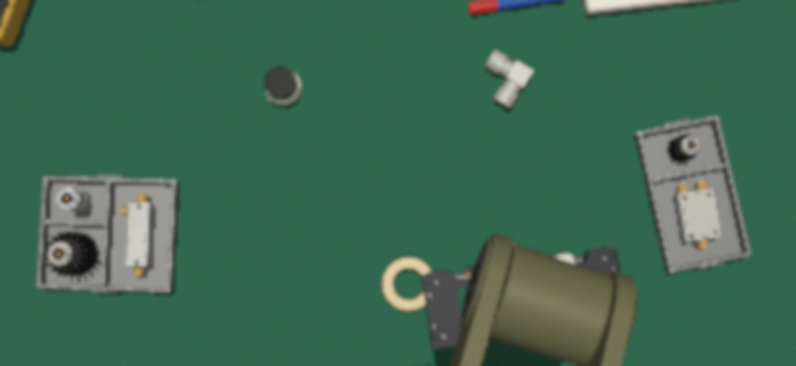

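Both views (11 pictures so far) show all five parts upright in their own compartments. The coupler, barrel and large load are at crop px (138,235), (70,200) and (72,255), and the small load and divider are at (685,148) and (698,215). The elbow and tee lie where they were and the arm is clear, so I'll let it settle and hand in.

jog_arm(targets=[[4.4,[0,0,0],0],[4.4,[0,0,0],0],[4.4,[0,0,0],0]])

```text
time_s: 29.8
ee_pos: [0.4258, -0.1071, 0.2182]
eef_rot: [-1.57, -0.0, 1.692]
force: [0.0, -0.5, 0.6]
grip_width: 0.0441
```

```bash
python3 -c "
from station import ctrl
print(ctrl.get_obs()['time_s'],ctrl.hand_in())"
```

```text
the job is handed in; nothing more can be done
29.8 None
```

I placed all five parts in their compartments and handed the job in at 29.8 s of the 112 s allowed. I lowered each part until the wrist force showed it touching the floor, then released it.

- **Position:** The final depth check put the parts within about 5 mm of their compartment centres.
- **Height:** The top heights fit parts resting on the tray floors, allowing for the camera's 1 mm or so height bias.
- **Upright and clear:** Both final views show every part the same way up as before and the arm clear of everything.
- **T and L adapters:** Both look undisturbed. I judged this by eye and did not re-measure. The arm hid most of the T in the last top view, but it is in plain sight in the scene view.

No check failed or disagreed. The two cameras differed by 2–3 mm at most, which is about the calibration accuracy.

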